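# Switch the ball sorter to its other tray and feed the balls

## Robot

A 6-joint arm with a two-finger parallel gripper is mounted at the origin on the work surface. World frame = base frame: x ahead of the robot, y to its left, z up, the work surface at z = 0. Lengths are in m, angles in rad, forces in N, time in s.
With the tool pointing down it reaches from about 0.225 to 0.725 m from the base axis. Payload 3.1 kg.
Tool frame: the origin (TCP) lies at the very end of the fingers, on their centre line; the grasp point (between the pads) lies 19 mm behind it; z points along the fingers, y is the line along which they close (so a half turn about z gives the same grasp; the last joint's range is limited). The gripper opens to 85 mm and grips with 20 to 120 N. Pads are 22 mm wide; open, the fingers measure 114 mm over their backs; the gripper's body (76 mm by 85 mm) begins 54 mm behind the grasp point. The pads swing forward as they close: fully open they stand 13 mm farther back than shut.
Start: joints at [-1.431, 0.048, 0.099, 1.622, 0, 1.443], TCP at [0.139, -0.506, 0.231] pointing down, gripper open.
Joint ranges: [-2.91, 2.91], [-0.99, 1.94], [-1.21, 1.42], [-2.12, 2.29], [-1.49, 1.47], [-3.14, 3.14]. Speed limits (rad/s): [2.79, 2.79, 3.14, 3.14, 3.14, 3.14].

## Interface

Orientations are given as a rotation vector (axis times angle).
In Python, from rig import bot, vision, job gives the robot as it stands. The module is installed in compiled form; this text tells all that it offers.
- The arm moves only by the tool arm_command, never from a script. Its argument "rows" is a list of rows, each an object of numbers: "x", "y", "z": the shift along the world's x, y, z in m; "ax", "ay", "az": the turn, a rotation vector about the world's x, y, z in rad; "hand": the finger opening in m, from 0 to 0.0854. In form: [{"x": .., "y": .., "z": .., "ax": .., "ay": .., "az": .., "hand": ..}, ...]. A call has exactly 5 rows; each row is the pose to reach, as a shift and turn from the pose commanded when the call began; what a row does not reach only later rows make up. A row lasts 1/12 s, in which the tool goes at most 41.7 mm and 7.16 degrees, less where a joint would pass 70% of its speed; a pose out of reach is approached as far as the arm can. A call with a gripper value outside its range is refused whole. The fingers move at their own pace and stop on an object; "grip_force" is the grip in N (left out, the last holds). Time passes only in rows, so rows that repeat a pose let the fingers close, or fill a call up. It gives the time, the measured TCP pose, the force and the opening at its end, in the units of the state.
- bot.observe(): the state, without advancing time (a new reading comes with each control period).
- vision.get_image(name): name is "scene" or "top"; returns a dict with "frame" (420x560x3 uint8, red, green, blue), "camera_matrix" (3x3 intrinsics, pixels), "world_to_cam" (4x4, takes a point from world to camera coordinates). Camera axes: x right, y up, looking along -z (the intrinsics and any distortion apply to the point x, -y, -z); pixel columns grow to the right and rows downward; lengths in m; the calibration is good to about 2 mm. A picture is of the moment at which its call begins. There is no depth.
- job.job_done(): hands the job in, once; it reports no verdict.
The state is a dict: "t": time; "joint_pos": joint angles; "qvel": joint speeds; "effort": joint torques, N m; "ee_pos": TCP position; "eef_rot": TCP orientation; "wrist_force": force on the tool from outside, world axes, zero at the start; "wrist_torque": the same for the moment, N m; "finger_gap": finger opening in m.
Only numpy, scipy, OpenCV 4.12 (cv2) and the standard library are available. Lean on these libraries where they do the work, as an engineer would, in place of code of your own. Each camera call takes 0.05 s, during which the arm holds its last target. There are 200 camera calls.

## Task

Rock the seesaw gate of the ball sorter over its pivot so that it slopes to the other side, then push the two steel mill balls along the feed channel onto the gate so that both roll down into the tray on that other side. Only push and press with the fingers: pick nothing up, keep the balls down in the channel until they roll off its end, leave the gate in its new position, and do not disturb the bottles, jars and other things standing around.

Things in the scene. Friction and masses are not known exactly. Their poses are not given: they have to be found in the camera images.
- feeder: Ball sorter, fixed to the counter. Origin on the counter straight below the gate pivot; z up, x along the feed channel away from the robot, y to the left. Under each end of the gate stands a steel tray with a chute ramp in it: y = 85 to 240 mm either side, x = -48 to 48 mm, walls 40 mm high, outer end wall 75 mm high.
- channel_mouth (a point): Middle of the feed channel floor at its open mouth, 91 mm above the counter, where balls drop 12 mm onto the gate; axes as the feeder. The channel is a straight level steel gutter reaching 165 mm back (-x) from here, 34 mm wide inside, open at both ends; its rails are 6 mm thick and stand 9 mm above its floor.
- gate (a joint): Seesaw gate: aluminium trough on a pivot along feeder x, 75 mm above the counter. +0.25 rad = right end (-y) fully down, balls run to the right tray; -0.25 = left end (+y) down, to the left tray. A dark disc weight on top makes it stay at either stop and fall over by itself once pushed past level; pressing the raised end takes under 2 N. Starts at either stop.
- gate_left (a point): On the trough floor near the gate's left end, 85 mm left of the pivot; moves with the gate. The trough is 200 mm long (along feeder y), 45 mm wide inside, rim 7 mm high on its near side and 19 mm on its far side, ends open. The weight, a 32 mm disc, stands on the far rim in mid-length, its centre 68 mm above the pivot.
- gate_right (a point): The same near the right end, 85 mm right of the pivot.
- tray_left (a point): On the bottom of the left tray, in the middle of its usable length; axes as the feeder. A ball at rest here has its centre 15 mm above.
- tray_right (a point): The same in the right tray.
- ball_front_center (a point): Centre of a steel ball, 30 mm in diameter, about 110 g, resting in the channel nearer to its mouth. It rolls freely.
- ball_rear_center (a point): Centre of the second, equal ball, resting in the channel farther from the mouth (nearer to the robot).
- amber_bottle: Bystander, to be left alone: amber glass bottle, 44 mm wide, 95 mm tall; origin at the centre of its underside.
- pill_jar: Bystander, to be left alone: white jar, 48 mm wide, 65 mm tall; origin at the centre of its underside.
- steel_cup: Bystander, to be left alone: open steel cup, 60 mm wide, 55 mm tall; origin at the centre of its underside.
- ointment_tub: Bystander, to be left alone: low white tub, 56 mm wide, 40 mm tall; origin at the centre of its underside.
- spatula: Bystander, to be left alone: steel spatula lying flat, 160 mm long; origin at the centre of its underside.
- dropper: Bystander, to be left alone: small amber bottle, 32 mm wide, 75 mm tall; origin at the centre of its underside.
- carton: Bystander, to be left alone: small cardboard box, 45 x 90 x 50 mm; origin at the centre of its underside.
- ball_front: The front ball itself (see its centre point); its axes mean nothing.
- ball_rear: The rear ball itself (see its centre point); its axes mean nothing.

How it is judged:
On the way:
1. the gate is rocked over to its other stop while both balls are still in the channel (distance of gate_left from where it was at the start of the episode above 0.032 m and (value of joint gate above 0.2 rad or value of joint gate below -0.2 rad) and x of each of ball_front_center, ball_rear_center in the frame of feeder below -0.03 m), for 0.2 s.
At the end, for the whole second after the job is handed in: the gate rests sloping to the side opposite to where it started (beyond 0.2 rad), and both balls lie at rest on the bottom of the tray on that side (distance of gate_left from where it was at the start of the episode above 0.032 m and ((value of joint gate above 0.2 rad and x of ball_front_center in the frame of tray_right between -0.045 and 0.045 m and y of ball_front_center in the frame of tray_right between -0.075 and 0.075 m and z of ball_front_center in the frame of tray_right between 0 and 0.035 m and x of ball_rear_center in the frame of tray_right between -0.045 and 0.045 m and y of ball_rear_center in the frame of tray_right between -0.075 and 0.075 m and z of ball_rear_center in the frame of tray_right between 0 and 0.035 m) or (value of joint gate below -0.2 rad and x of ball_front_center in the frame of tray_left between -0.045 and 0.045 m and y of ball_front_center in the frame of tray_left between -0.075 and 0.075 m and z of ball_front_center in the frame of tray_left between 0 and 0.035 m and x of ball_rear_center in the frame of tray_left between -0.045 and 0.045 m and y of ball_rear_center in the frame of tray_left between -0.075 and 0.075 m and z of ball_rear_center in the frame of tray_left between 0 and 0.035 m)) and linear speed of each of ball_front, ball_rear below 0.03 m/s); the robot touches nothing.
It fails at once if a ball is lifted (its centre rises more than 8 mm above its place in the channel) (height (world z) of any of ball_front_center, ball_rear_center above 0.114 m).
It fails at once if a thing standing around is moved by more than 20 mm (distance of any of amber_bottle, pill_jar, steel_cup, ointment_tub, spatula, dropper, carton from where it was at the start of the episode above 0.02 m).
It also fails if it takes over 48 s, if anything falls off the work surface, if the arm or the gripper's body presses on something with over 40 N, if the wrist force passes 120 N, or if a joint passes its speed limit or range.

## Working session

There is one attempt and no reset: what is moved stays moved. The work goes in short steps, Python scripts to look and compute and a tool call to move; the robot and the scene stay as the last step left them, time stands still between calls to the robot, and variables do not carry over. Pictures are saved under pics/ and viewed, on a budget of 10 in all, crops included, one or two more only if the job needs it, and the job is handed in when it is done.

Besides the shell and the picture viewer there is one more tool, called by a JSON object that holds its "fn" and its "kwargs", one argument or row to a line. arm_command: Moves the arm, as the interface text tells. Its arguments: {"type":"object","properties":{"rows":{"type":"array"},"grip_force":{"type":"number"}},"required":["rows"]}

```bash
mkdir -p pics
python3 - <<'E'
from rig import bot, vision
import cv2,numpy as np
print(bot.observe())
for n in("scene","top"):
    d=vision.get_image(n); cv2.imwrite(f"pics/{n}0.png",cv2.resize(d["frame"][:,:,::-1],(800,600),interpolation=cv2.INTER_CUBIC)); np.savez(f"{n}0.npz",**{k:d[k] for k in("frame","camera_matrix","world_to_cam")})
    print(n,d["camera_matrix"].tolist(),d["world_to_cam"].round(4).tolist(),[k for k in d])
E
```

```text
{'t': 0.0, 'joint_pos': array([-1.43077502e+00,  4.87364245e-02,  9.75808891e-02,  1.62196639e+00,
       -1.16715497e-05,  1.44300690e+00]), 'qvel': array([-0.0024425 ,  0.00115817,  0.00046337, -0.0008314 , -0.00021858,
        0.00095998]), 'effort': array([ 4.49129247e-04, -3.38776159e+01,  3.20017040e+01,  2.00458209e-02,
       -8.80659513e-05,  4.79262837e-06]), 'ee_pos': array([ 0.13883082, -0.50568669,  0.23011609]), 'eef_rot': array([-3.11116465e+00, -4.19109635e-01,  4.06447958e-05]), 'wrist_force': array([-0.27112623, -0.61374042, -0.42514384]), 'wrist_torque': array([ 0.0079592 , -0.04048554,  0.04208512]), 'finger_gap': 0.0853812964081029}
scene [[385.91003977364005, 0.0, 283.9349103329737], [0.0, 385.91003977364005, 205.4820322390719], [0.0, 0.0, 1.0]] [[-0.1946, 0.9808, -0.0122, 0.1417], [-0.7117, -0.1326, 0.6899, 0.353], [0.675, 0.143, 0.7238, -1.4387], [0.0, 0.0, 0.0, 1.0]] ['frame', 'camera_matrix', 'world_to_cam']
top [[402.9024951069235, 0.0, 283.6122736361449], [0.0, 402.9024951069235, 216.90790809391925], [0.0, 0.0, 1.0]] [[-0.0276, -0.9996, -0.0069, -0.0004], [0.9969, -0.028, 0.0741, -0.5629], [-0.0743, -0.0048, 0.9972, -1.1093], [0.0, 0.0, 0.0, 1.0]] ['frame', 'camera_matrix', 'world_to_cam']
```

View pics/scene0.png

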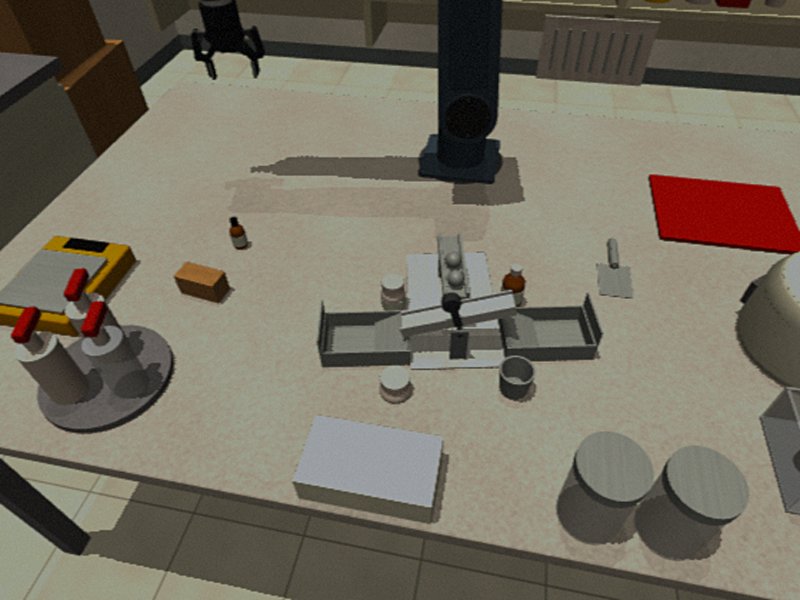

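View pics/top0.png

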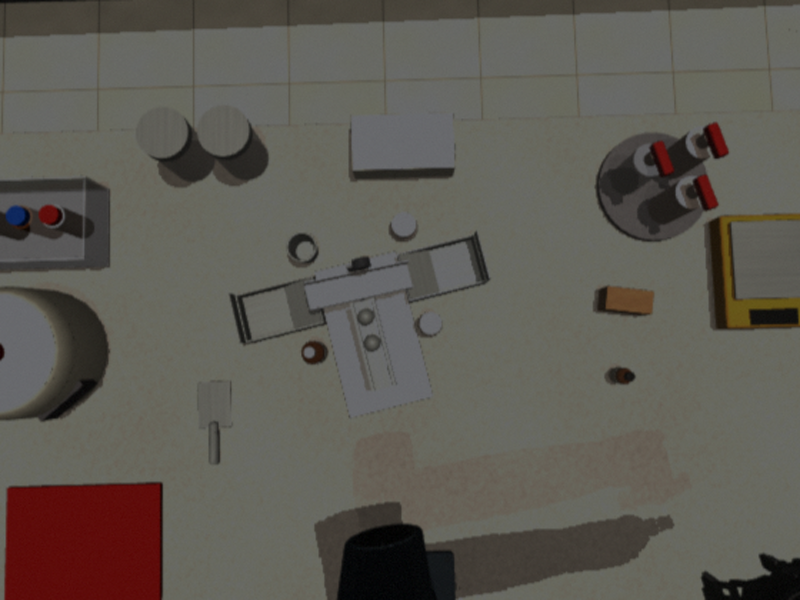

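The scene picture shows the gate's robot-left end (scene ~(515,300)) raised, so it starts at +0.25 and must go to the left (+y, the left side of the top picture). Balls are in the channel at top ~(366,317) and (372,342). I'll zoom in to measure.

Run:
```python
import cv2,numpy as np
t=np.load("top0.npz")["frame"][:,:,::-1]; s=np.load("scene0.npz")["frame"][:,:,::-1]
f=lambda im,c,r,w,h,k:cv2.convertScaleAbs(cv2.resize(im[r:r+h,c:c+w],None,fx=k,fy=k,interpolation=cv2.INTER_CUBIC),alpha=1.6)
cv2.imwrite("pics/t1.png",f(t,155,155,200,145,4))
cv2.imwrite("pics/s1.png",f(s,220,155,200,130,4))
```

```text
(no output)
```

View pics/t1.png

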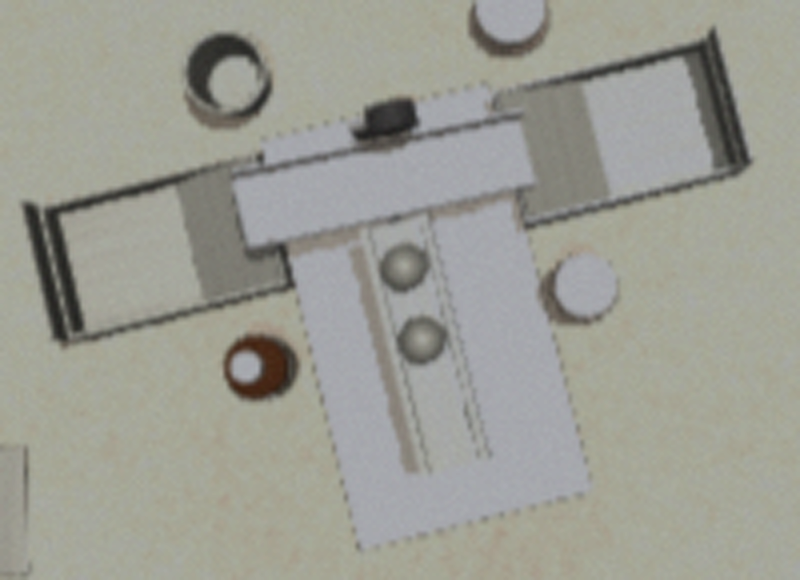

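View pics/s1.png

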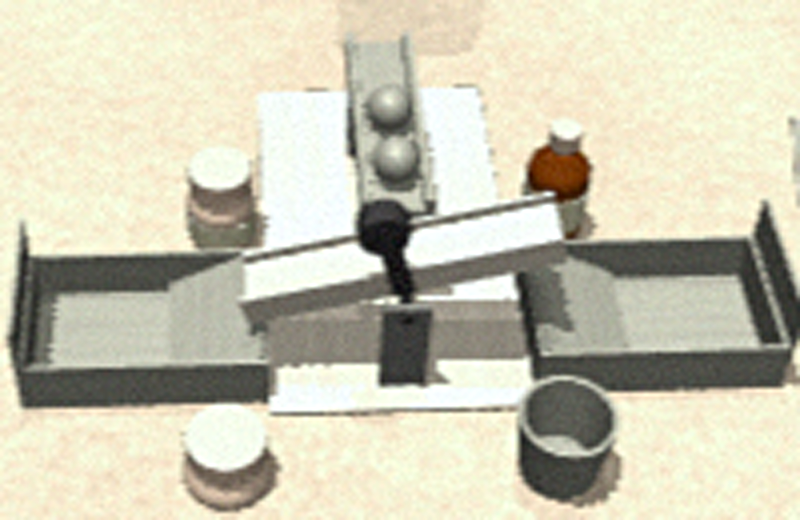

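Top crop: left end wall (25,205)–(60,340), right end wall (713,32)–(747,167), balls (405,267) and (422,340). Scene crop: the gate's left end is up at (555,195). I'll fit the feeder pose and the balls.

```bash
cat > h.py <<'E'
import numpy as np
from scipy.optimize import least_squares
def cam(n):
    d=np.load(n+"0.npz"); return d["camera_matrix"],d["world_to_cam"]
def proj(n,P):
    K,T=cam(n); p=np.atleast_2d(P)@T[:3,:3].T+T[:3,3]; q=(p*[1,-1,-1])@K.T; return q[:,:2]/q[:,2:]
def at_z(n,uv,z):
    return least_squares(lambda a:(proj(n,[a[0],a[1],z])-uv).ravel(),[.4,0]).x
def pose(p,L):
    c,s=np.cos(p[2]),np.sin(p[2]); L=np.atleast_2d(L); return np.c_[p[0]+c*L[:,0]-s*L[:,1],p[1]+s*L[:,0]+c*L[:,1],L[:,2]]
E
python3 - <<'E'
from h import *
T=lambda u,v:(155+u/4,155+v/4); S=lambda u,v:(220+u/4,155+v/4)
obs=[("top",T(25,205),(.048,.24,.075)),("top",T(713,32),(.048,-.24,.075)),("top",T(58,340),(-.048,.24,.075)),("top",T(746,165),(-.048,-.24,.075)),
("scene",S(768,203),(-.048,.24,.075)),("scene",S(22,225),(-.048,-.24,.075)),("scene",S(20,405),(.048,-.24,0)),("scene",S(785,387),(.048,.24,0))]
r=lambda p:np.concatenate([(proj(n,pose(p,L))-uv).ravel() for n,uv,L in obs])
s=least_squares(r,[.45,0,.2],loss="soft_l1"); print(s.x, r(s.x).round(1))
p=s.x; c,sn=np.cos(p[2]),np.sin(p[2])
def loc(w): d=w-p[:2]; return np.round([c*d[0]+sn*d[1],-sn*d[0]+c*d[1]],4)
for n,uv,z in[("top",T(405,267),.106),("scene",S(397,158),.106),("top",T(422,340),.106),("scene",S(390,106),.106),("top",T(396,216),.091),("top",T(457,464),.091)]:
    w=at_z(n,uv,z); print(n,w.round(4),loc(w))
# bystanders heights
for nm,uv,z in[("amber",T(247,367),.095),("white near R",T(586,287),.065),("white near R low",T(586,287),.04)]:
    w=at_z("top",uv,z); print(nm,w.round(3),loc(w))
a=.25
for sg in(1,-1):
  print("gateL",pose(p,[0,.085*np.cos(a)-.0,.079+sg*.085*np.sin(a)]))
np.save("p.npy",p)
E
```

```text
[0.60608722 0.06953701 0.21866018] [-1.3 -1.6  0.  -1.7 -1.6 -0.6  0.8 -0.6 -0.8 -2.2  0.4 -3.   1.4 -0.5
 -2.3 -0.8]
top [0.5457 0.0547] [-0.0622 -0.0014]
scene [0.5487 0.0575] [-0.0586  0.0006]
top [0.4982 0.0448] [-0.1107 -0.0007]
scene [0.5013 0.0465] [-0.1073  0.0002]
top [0.5805 0.061 ] [-0.0268 -0.0028]
top [0.4172 0.0249] [-0.1941 -0.0026]
amber [0.484 0.16 ] [-0.0996  0.1149]
white near R [ 0.531 -0.064] [-0.1017 -0.1139]
white near R low [ 0.533 -0.065] [-0.1008 -0.1151]
gateL [[0.58822206 0.14993355 0.10002934]]
gateL [[0.58822206 0.14993355 0.05797066]]
```

Fit: feeder at about (0.606, 0.070), yaw 0.219. Both balls fall on the channel axis at local x = -0.060 and -0.109, which agrees with the geometry given. Closing the fingers, turning them so the pads lie across the channel, and moving above the raised left end of the gate.

{"fn": "arm_command", "kwargs": {
  "rows": [
    {"x":0.022,"y":0.033,"z":0,"ax":0,"ay":0,"az":0.11,"hand":0},
    {"x":0.045,"y":0.066,"z":0,"ax":0,"ay":0,"az":0.22,"hand":0},
    {"x":0.067,"y":0.099,"z":0,"ax":0,"ay":0,"az":0.33,"hand":0},
    {"x":0.09,"y":0.132,"z":0,"ax":0,"ay":0,"az":0.44,"hand":0},
    {"x":0.112,"y":0.165,"z":0,"ax":0,"ay":0,"az":0.55,"hand":0}
  ]
}}

```text
t: 0.52
ee_pos: [0.2514, -0.3395, 0.2306]
eef_rot: [-2.879, -1.255, -0.0]
wrist_force: [0.1, -0.0, 0.2]
finger_gap: 0.0261
```

{"fn": "arm_command", "kwargs": {
  "rows": [
    {"x":0.022,"y":0.033,"z":0,"ax":0,"ay":0,"az":0.11,"hand":0},
    {"x":0.045,"y":0.066,"z":0,"ax":0,"ay":0,"az":0.22,"hand":0},
    {"x":0.067,"y":0.099,"z":0,"ax":0,"ay":0,"az":0.33,"hand":0},
    {"x":0.09,"y":0.132,"z":0,"ax":0,"ay":0,"az":0.44,"hand":0},
    {"x":0.112,"y":0.165,"z":0,"ax":0,"ay":0,"az":0.55,"hand":0}
  ]
}}

```text
t: 0.93
ee_pos: [0.3634, -0.1744, 0.2309]
eef_rot: [-2.43, -1.991, -0.0]
wrist_force: [1.4, -0.6, 0.5]
finger_gap: 0.0004
```

{"fn": "arm_command", "kwargs": {
  "rows": [
    {"x":0.022,"y":0.033,"z":0,"ax":0,"ay":0,"az":0.11,"hand":0},
    {"x":0.045,"y":0.066,"z":0,"ax":0,"ay":0,"az":0.22,"hand":0},
    {"x":0.067,"y":0.099,"z":0,"ax":0,"ay":0,"az":0.33,"hand":0},
    {"x":0.09,"y":0.132,"z":0,"ax":0,"ay":0,"az":0.422,"hand":0},
    {"x":0.112,"y":0.165,"z":0,"ax":0,"ay":0,"az":0.422,"hand":0}
  ]
}}

```text
t: 1.35
ee_pos: [0.4755, -0.0092, 0.2308]
eef_rot: [-1.961, -2.454, 0.001]
wrist_force: [0.6, -0.8, 1.1]
finger_gap: 0.0002
```

{"fn": "arm_command", "kwargs": {
  "rows": [
    {"x":0.022,"y":0.033,"z":0,"ax":0,"ay":0,"az":0,"hand":0},
    {"x":0.045,"y":0.066,"z":0,"ax":0,"ay":0,"az":0,"hand":0},
    {"x":0.067,"y":0.099,"z":0,"ax":0,"ay":0,"az":0,"hand":0},
    {"x":0.09,"y":0.132,"z":0,"ax":0,"ay":0,"az":0,"hand":0},
    {"x":0.111,"y":0.164,"z":0,"ax":0,"ay":0,"az":0,"hand":0}
  ]
}}

```text
t: 1.77
ee_pos: [0.5865, 0.1548, 0.2304]
eef_rot: [-1.964, -2.451, 0.001]
wrist_force: [0.9, -0.6, 0.4]
finger_gap: 0.0001
```

{"fn": "arm_command", "kwargs": {
  "rows": [
    {"x":0,"y":0,"z":-0.03,"ax":0,"ay":0,"az":0,"hand":0},
    {"x":0,"y":0,"z":-0.06,"ax":0,"ay":0,"az":0,"hand":0},
    {"x":0,"y":0,"z":-0.085,"ax":0,"ay":0,"az":0,"hand":0},
    {"x":0,"y":0,"z":-0.1,"ax":0,"ay":0,"az":0,"hand":0},
    {"x":0,"y":0,"z":-0.11,"ax":0,"ay":0,"az":0,"hand":0}
  ]
}}

```text
t: 2.18
ee_pos: [0.5838, 0.1526, 0.1172]
eef_rot: [-1.962, -2.448, 0.007]
wrist_force: [-0.1, -0.4, -1.0]
finger_gap: 0.0
```

Run:
```python
from rig import bot, vision
import cv2
d=vision.get_image("scene")["frame"][:,:,::-1]
cv2.imwrite("pics/s2.png",cv2.convertScaleAbs(cv2.resize(d[120:290,200:430],None,fx=3.4,fy=3.4,interpolation=cv2.INTER_CUBIC),alpha=1.5))
```

```text
(no output)
```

View pics/s2.png

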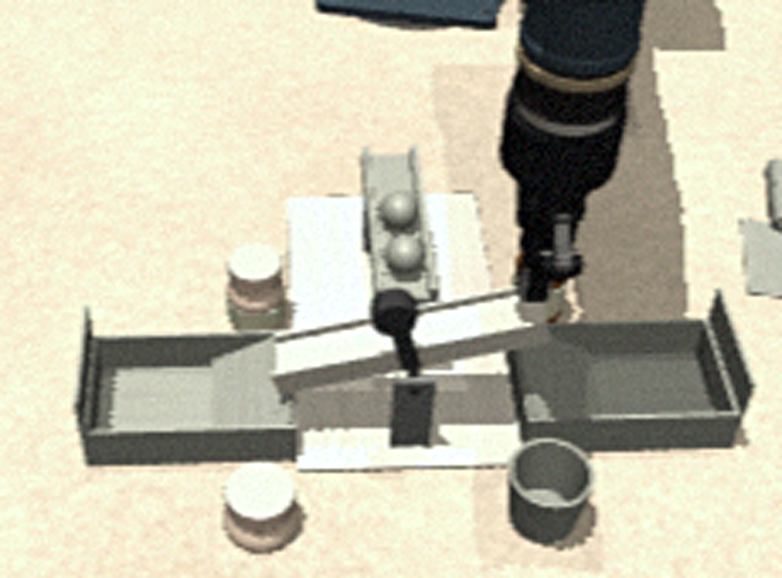

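The fingertips are just at the raised left end of the gate, crop (540,290), behind the far rim as planned. Pressing down past level.

{"fn": "arm_command", "kwargs": {
  "rows": [
    {"x":0.001,"y":0,"z":-0.01,"ax":0,"ay":0,"az":0,"hand":0},
    {"x":0.001,"y":0,"z":-0.02,"ax":0,"ay":0,"az":0,"hand":0},
    {"x":0.001,"y":0,"z":-0.028,"ax":0,"ay":0,"az":0,"hand":0},
    {"x":0.001,"y":0,"z":-0.036,"ax":0,"ay":0,"az":0,"hand":0},
    {"x":0.001,"y":0,"z":-0.044,"ax":0,"ay":0,"az":0,"hand":0}
  ]
}}

```text
t: 2.65
ee_pos: [0.5874, 0.1527, 0.0773]
eef_rot: [1.965, 2.45, 0.001]
wrist_force: [0.4, 0.1, 0.3]
finger_gap: 0.0001
```

{"fn": "arm_command", "kwargs": {
  "rows": [
    {"x":0,"y":0,"z":-0.003,"ax":0,"ay":0,"az":0,"hand":0},
    {"x":0,"y":0,"z":-0.006,"ax":0,"ay":0,"az":0,"hand":0},
    {"x":0,"y":0,"z":-0.008,"ax":0,"ay":0,"az":0,"hand":0},
    {"x":0,"y":0,"z":-0.008,"ax":0,"ay":0,"az":0,"hand":0},
    {"x":0,"y":0,"z":-0.008,"ax":0,"ay":0,"az":0,"hand":0}
  ]
}}

```text
t: 3.07
ee_pos: [0.5871, 0.1527, 0.0695]
eef_rot: [1.965, 2.451, 0.0]
wrist_force: [0.6, -0.0, -0.3]
finger_gap: 0.0002
```

Run:
```python
from rig import bot, vision
import cv2
d=vision.get_image("scene")["frame"][:,:,::-1]
cv2.imwrite("pics/s3.png",cv2.convertScaleAbs(cv2.resize(d[120:290,200:430],None,fx=3.4,fy=3.4,interpolation=cv2.INTER_CUBIC),alpha=1.5))
```

```text
(no output)
```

View pics/s3.png

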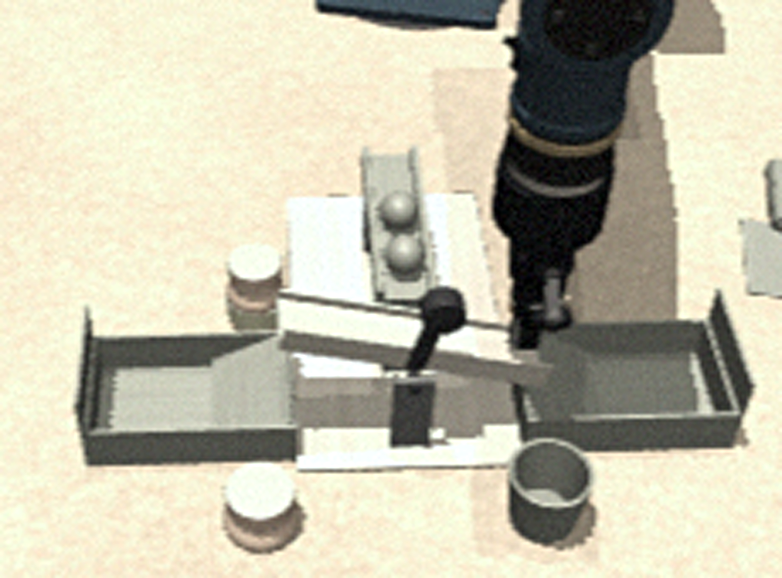

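The gate has tipped over to the left, with its left end down at (520,360) and the disc now leaning left. Both balls are still in the channel. Lifting off, then going in behind the rear ball.

{"fn": "arm_command", "kwargs": {
  "rows": [
    {"x":0,"y":0,"z":0.03,"ax":0,"ay":0,"az":0,"hand":0},
    {"x":0,"y":0,"z":0.065,"ax":0,"ay":0,"az":0,"hand":0},
    {"x":0,"y":0,"z":0.1,"ax":0,"ay":0,"az":0,"hand":0},
    {"x":0,"y":0,"z":0.13,"ax":0,"ay":0,"az":0,"hand":0},
    {"x":0,"y":0,"z":0.16,"ax":0,"ay":0,"az":0,"hand":0}
  ]
}}

```text
t: 3.53
ee_pos: [0.5871, 0.1528, 0.232]
eef_rot: [1.964, 2.45, 0.003]
wrist_force: [0.5, -0.7, 0.3]
finger_gap: -0.0003
```

{"fn": "arm_command", "kwargs": {
  "rows": [
    {"x":-0.028,"y":-0.024,"z":0,"ax":0,"ay":0,"az":0,"hand":0},
    {"x":-0.057,"y":-0.048,"z":0,"ax":0,"ay":0,"az":0,"hand":0},
    {"x":-0.085,"y":-0.071,"z":0,"ax":0,"ay":0,"az":0,"hand":0},
    {"x":-0.114,"y":-0.095,"z":0,"ax":0,"ay":0,"az":0,"hand":0},
    {"x":-0.143,"y":-0.12,"z":0,"ax":0,"ay":0,"az":0,"hand":0}
  ]
}}

```text
t: 3.95
ee_pos: [0.4429, 0.032, 0.2299]
eef_rot: [1.963, 2.451, 0.001]
wrist_force: [0.2, -2.1, 1.1]
finger_gap: 0.0004
```

{"fn": "arm_command", "kwargs": {
  "rows": [
    {"x":0,"y":0,"z":-0.03,"ax":0,"ay":0,"az":0,"hand":0},
    {"x":0,"y":0,"z":-0.06,"ax":0,"ay":0,"az":0,"hand":0},
    {"x":0,"y":0,"z":-0.09,"ax":0,"ay":0,"az":0,"hand":0},
    {"x":0,"y":0,"z":-0.11,"ax":0,"ay":0,"az":0,"hand":0},
    {"x":0,"y":0,"z":-0.117,"ax":0,"ay":0,"az":0,"hand":0}
  ]
}}

```text
t: 4.37
ee_pos: [0.4414, 0.0328, 0.109]
eef_rot: [-1.963, -2.447, 0.005]
wrist_force: [0.4, -0.2, -0.2]
finger_gap: -0.0001
```

Run:
```python
from rig import bot, vision
import cv2,numpy as np
f=lambda d,k:cv2.convertScaleAbs(cv2.resize(d,None,fx=k,fy=k,interpolation=cv2.INTER_CUBIC),alpha=1.5)
s=f(vision.get_image("scene")["frame"][130:250,260:360,::-1],4); t=f(vision.get_image("top")["frame"][180:300,200:300,::-1],4)
cv2.imwrite("pics/s4.png",np.hstack([s,t])); print(bot.observe()["ee_pos"])
```

```text
[0.44275385 0.03279073 0.11125267]
```

View pics/s4.png

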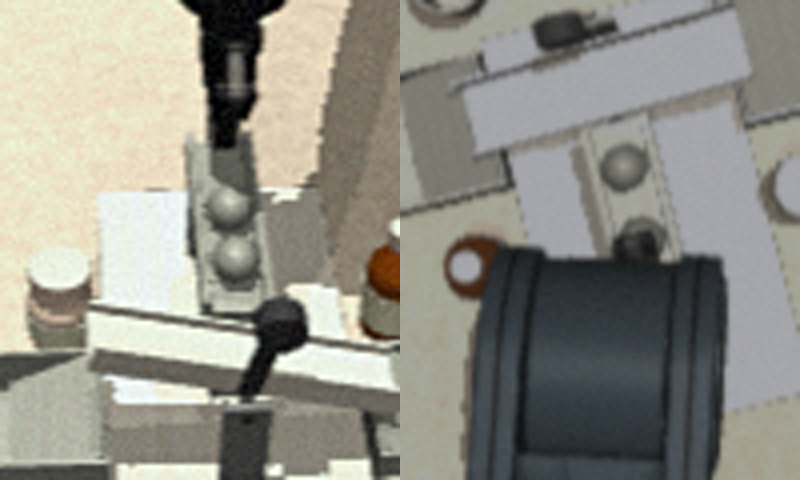

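The fingertips are centred in the channel at (225,140) in the scene half, with a clear gap behind the rear ball. Lowering the last 10 mm and pushing gently.

{"fn": "arm_command", "kwargs": {
  "rows": [
    {"x":0,"y":0,"z":-0.005,"ax":0,"ay":0,"az":0,"hand":0},
    {"x":0,"y":0,"z":-0.0105,"ax":0,"ay":0,"az":0,"hand":0},
    {"x":0.004,"y":0.001,"z":-0.0105,"ax":0,"ay":0,"az":0,"hand":0},
    {"x":0.01,"y":0.0022,"z":-0.0105,"ax":0,"ay":0,"az":0,"hand":0},
    {"x":0.015,"y":0.0033,"z":-0.0105,"ax":0,"ay":0,"az":0,"hand":0}
  ]
}}

```text
t: 4.88
ee_pos: [0.4603, 0.0361, 0.1027]
eef_rot: [1.964, 2.45, 0.002]
wrist_force: [-0.4, 0.7, -1.1]
finger_gap: 0.0001
```

{"fn": "arm_command", "kwargs": {
  "rows": [
    {"x":0.004,"y":0.0009,"z":0,"ax":0,"ay":0,"az":0,"hand":0},
    {"x":0.008,"y":0.0018,"z":0,"ax":0,"ay":0,"az":0,"hand":0},
    {"x":0.012,"y":0.0027,"z":0,"ax":0,"ay":0,"az":0,"hand":0},
    {"x":0.016,"y":0.0036,"z":0,"ax":0,"ay":0,"az":0,"hand":0},
    {"x":0.02,"y":0.0044,"z":0,"ax":0,"ay":0,"az":0,"hand":0}
  ]
}}

```text
t: 5.3
ee_pos: [0.4793, 0.0405, 0.1018]
eef_rot: [-1.965, -2.451, 0.0]
wrist_force: [-1.0, -0.7, -0.5]
finger_gap: 0.0
```

{"fn": "arm_command", "kwargs": {
  "rows": [
    {"x":0.004,"y":0.0009,"z":0,"ax":0,"ay":0,"az":0,"hand":0},
    {"x":0.008,"y":0.0018,"z":0,"ax":0,"ay":0,"az":0,"hand":0},
    {"x":0.012,"y":0.0027,"z":0,"ax":0,"ay":0,"az":0,"hand":0},
    {"x":0.016,"y":0.0036,"z":0,"ax":0,"ay":0,"az":0,"hand":0},
    {"x":0.02,"y":0.0044,"z":0,"ax":0,"ay":0,"az":0,"hand":0}
  ]
}}

```text
t: 5.72
ee_pos: [0.4992, 0.0449, 0.1018]
eef_rot: [-1.965, -2.451, 0.0]
wrist_force: [-0.1, -0.1, 1.1]
finger_gap: -0.0001
```

Run:
```python
from rig import bot, vision
import cv2,numpy as np
f=lambda d,k:cv2.convertScaleAbs(cv2.resize(d,None,fx=k,fy=k,interpolation=cv2.INTER_CUBIC),alpha=1.5)
cv2.imwrite("pics/s5.png",f(vision.get_image("scene")["frame"][130:260,260:420,::-1],4)); print(bot.observe()["ee_pos"])
```

```text
[0.50005091 0.04498705 0.10184254]
```

View pics/s5.png

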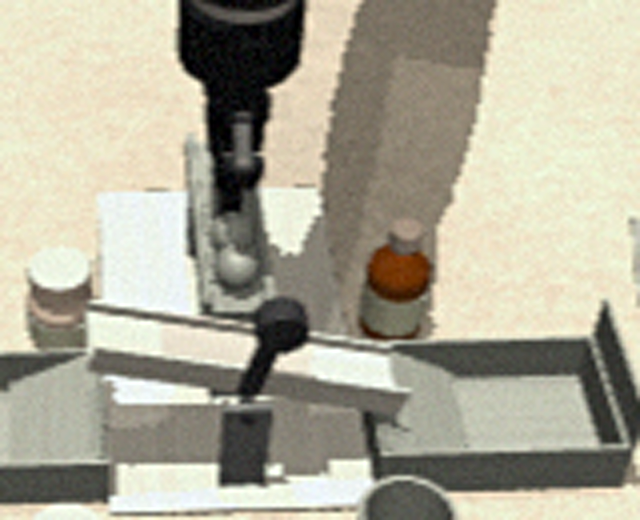

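The balls are being pushed together, front ball at (238,265). Continuing to the mouth.

{"fn": "arm_command", "kwargs": {
  "rows": [
    {"x":0.004,"y":0.0009,"z":0,"ax":0,"ay":0,"az":0,"hand":0},
    {"x":0.008,"y":0.0018,"z":0,"ax":0,"ay":0,"az":0,"hand":0},
    {"x":0.012,"y":0.0027,"z":0,"ax":0,"ay":0,"az":0,"hand":0},
    {"x":0.016,"y":0.0036,"z":0,"ax":0,"ay":0,"az":0,"hand":0},
    {"x":0.02,"y":0.0044,"z":0,"ax":0,"ay":0,"az":0,"hand":0}
  ]
}}

```text
t: 6.18
ee_pos: [0.5193, 0.0493, 0.1018]
eef_rot: [-1.965, -2.451, -0.0]
wrist_force: [-0.9, -1.0, 0.5]
finger_gap: 0.0001
```

{"fn": "arm_command", "kwargs": {
  "rows": [
    {"x":0.004,"y":0.0009,"z":0,"ax":0,"ay":0,"az":0,"hand":0},
    {"x":0.008,"y":0.0018,"z":0,"ax":0,"ay":0,"az":0,"hand":0},
    {"x":0.012,"y":0.0027,"z":0,"ax":0,"ay":0,"az":0,"hand":0},
    {"x":0.016,"y":0.0036,"z":0,"ax":0,"ay":0,"az":0,"hand":0},
    {"x":0.02,"y":0.0044,"z":0,"ax":0,"ay":0,"az":0,"hand":0}
  ]
}}

```text
t: 6.6
ee_pos: [0.5393, 0.0537, 0.1018]
eef_rot: [-1.965, -2.451, -0.0]
wrist_force: [-0.6, 0.9, 1.0]
finger_gap: 0.0002
```

{"fn": "arm_command", "kwargs": {
  "rows": [
    {"x":0.004,"y":0.0009,"z":0,"ax":0,"ay":0,"az":0,"hand":0},
    {"x":0.008,"y":0.0018,"z":0,"ax":0,"ay":0,"az":0,"hand":0},
    {"x":0.012,"y":0.0027,"z":0,"ax":0,"ay":0,"az":0,"hand":0},
    {"x":0.016,"y":0.0036,"z":0,"ax":0,"ay":0,"az":0,"hand":0},
    {"x":0.016,"y":0.0036,"z":0,"ax":0,"ay":0,"az":0,"hand":0}
  ]
}}

```text
t: 7.02
ee_pos: [0.5558, 0.0574, 0.1018]
eef_rot: [1.965, 2.451, 0.001]
wrist_force: [0.1, 0.1, 0.1]
finger_gap: 0.0003
```

Run:
```python
from rig import bot, vision
import cv2,numpy as np
f=lambda d,k:cv2.convertScaleAbs(cv2.resize(d,None,fx=k,fy=k,interpolation=cv2.INTER_CUBIC),alpha=1.5)
cv2.imwrite("pics/s6.png",f(vision.get_image("scene")["frame"][130:260,260:430,::-1],4)); print(bot.observe()["ee_pos"])
```

```text
[0.55527261 0.05729965 0.10172544]
```

View pics/s6.png

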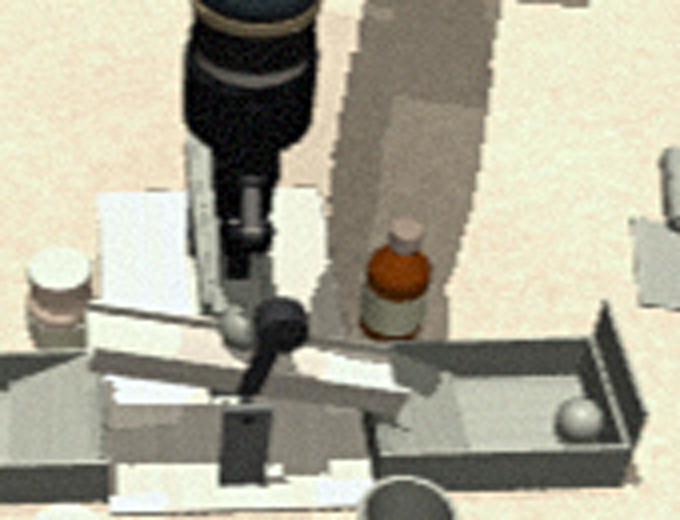

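The front ball is already in the left tray at (578,418), and the rear ball is just dropping off the mouth at (238,328). I'll hold, nudge a little further and look again.

{"fn": "arm_command", "kwargs": {
  "rows": [
    {"x":0,"y":0,"z":0,"ax":0,"ay":0,"az":0,"hand":0},
    {"x":0,"y":0,"z":0,"ax":0,"ay":0,"az":0,"hand":0},
    {"x":0.003,"y":0.0007,"z":0,"ax":0,"ay":0,"az":0,"hand":0},
    {"x":0.006,"y":0.0014,"z":0,"ax":0,"ay":0,"az":0,"hand":0},
    {"x":0.006,"y":0.0014,"z":0,"ax":0,"ay":0,"az":0,"hand":0}
  ]
}}

```text
t: 7.48
ee_pos: [0.5615, 0.0587, 0.1019]
eef_rot: [1.965, 2.451, 0.001]
wrist_force: [-0.2, 1.0, -0.0]
finger_gap: -0.0001
```

{"fn": "arm_command", "kwargs": {
  "rows": [
    {"x":-0.01,"y":-0.002,"z":0,"ax":0,"ay":0,"az":0,"hand":0},
    {"x":-0.02,"y":-0.0044,"z":0.01,"ax":0,"ay":0,"az":0,"hand":0},
    {"x":-0.03,"y":-0.0066,"z":0.04,"ax":0,"ay":0,"az":0,"hand":0},
    {"x":-0.04,"y":-0.009,"z":0.075,"ax":0,"ay":0,"az":0,"hand":0},
    {"x":-0.05,"y":-0.011,"z":0.11,"ax":0,"ay":0,"az":0,"hand":0}
  ]
}}

```text
t: 7.9
ee_pos: [0.5095, 0.0475, 0.212]
eef_rot: [-1.964, -2.449, 0.003]
wrist_force: [1.9, 0.5, -0.4]
finger_gap: -0.0003
```

{"fn": "arm_command", "kwargs": {
  "rows": [
    {"x":0,"y":0,"z":0.01,"ax":0,"ay":0,"az":0,"hand":0},
    {"x":0,"y":0,"z":0.01,"ax":0,"ay":0,"az":0,"hand":0},
    {"x":0,"y":0,"z":0.01,"ax":0,"ay":0,"az":0,"hand":0},
    {"x":0,"y":0,"z":0.01,"ax":0,"ay":0,"az":0,"hand":0},
    {"x":0,"y":0,"z":0.01,"ax":0,"ay":0,"az":0,"hand":0}
  ]
}}

```text
t: 8.32
ee_pos: [0.51, 0.0477, 0.2192]
eef_rot: [-1.963, -2.448, 0.004]
wrist_force: [0.7, -0.3, -0.5]
finger_gap: 0.0002
```

Run:
```python
from rig import bot, vision
import cv2,numpy as np
f=lambda d,k:cv2.convertScaleAbs(cv2.resize(d,None,fx=k,fy=k,interpolation=cv2.INTER_CUBIC),alpha=1.5)
a=vision.get_image("scene")["frame"][130:280,220:420,::-1]
for i in range(6): b=vision.get_image("scene")["frame"][130:280,220:420,::-1]
print(cv2.absdiff(cv2.blur(a,(3,3)),cv2.blur(b,(3,3))).max(), bot.observe()["t"])
cv2.imwrite("pics/s7.png",f(b,4))
```

```text
26 8.6667
```

View pics/s7.png

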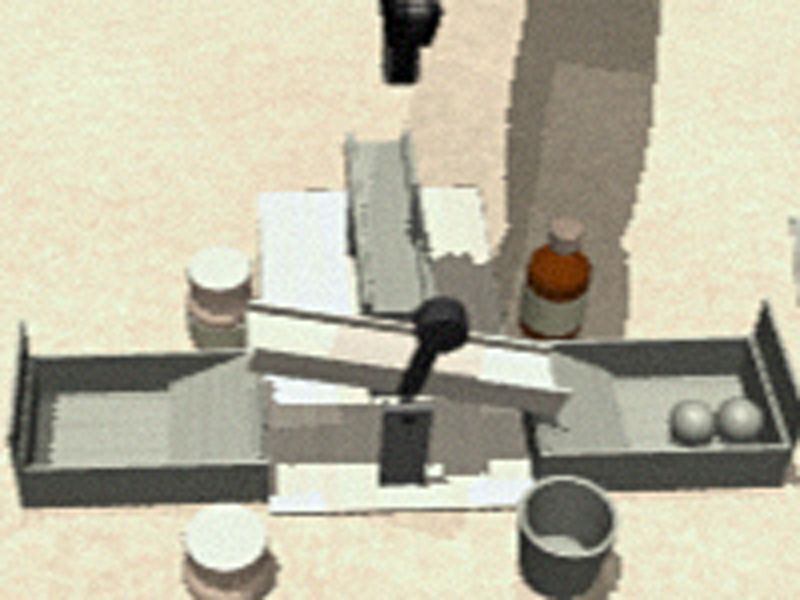

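Both balls are in the left tray at (692,422) and (740,418), and the gate slopes left. I'll give them time to settle and check the positions numerically.

{"fn": "arm_command", "kwargs": {
  "rows": [
    {"x":0,"y":0,"z":0,"hand":0},
    {"x":0,"y":0,"z":0,"hand":0},
    {"x":0,"y":0,"z":0,"hand":0},
    {"x":0,"y":0,"z":0,"hand":0},
    {"x":0,"y":0,"z":0,"hand":0}
  ]
}}

```text
schema error: expected keys x, y, z, ax, ay, az, hand
```

{"fn": "arm_command", "kwargs": {
  "rows": [
    {"x":0,"y":0,"z":0,"hand":0},
    {"x":0,"y":0,"z":0,"hand":0},
    {"x":0,"y":0,"z":0,"hand":0},
    {"x":0,"y":0,"z":0,"hand":0},
    {"x":0,"y":0,"z":0,"hand":0}
  ]
}}

```text
schema error: expected keys x, y, z, ax, ay, az, hand
```

Run:
```python
from rig import bot, vision
from h import *
import cv2
g=lambda:vision.get_image("scene")["frame"].astype(float)
A=np.mean([g() for i in range(4)],0)
for i in range(8): g()
B=np.mean([g() for i in range(4)],0)
d=cv2.blur(np.abs(A-B),(3,3))[130:280,220:430]; print("motion",d.max(),"tray area",d[75:120,130:].max())
p=np.load("p.npy"); c,s=np.cos(p[2]),np.sin(p[2])
for u,v in[(692,422),(740,418)]:
    w=at_z("scene",(220+u/4,130+v/4),.02)-p[:2]; print("feeder local",np.round([c*w[0]+s*w[1],-s*w[0]+c*w[1]],3))
print(bot.observe()["t"],bot.observe()["wrist_force"])
```

```text
motion 8.666666666666666 tray area 3.0
feeder local [0.012 0.19 ]
feeder local [0.01  0.222]
9.4667 [ 0.09640248  1.10631383 -0.33201775]
```

```bash
python3 -c "
from rig import job; print(job.job_done())"
```

```text
the job is handed in; nothing more can be done
None
```

The gate now slopes left and both steel balls lie in the left tray. I handed the job in at about 9.5 s of the 48 s allowed; no verdict was given.

- **What I did:** The gate started with its right end down. I pressed its raised left end with the closed fingers until it tipped over, while both balls were still in the channel. Then I pushed the balls along the channel at about 50 mm/s until they rolled off the mouth.
- **Last checks:**
  - The final picture shows the gate still tipped left and the balls at about (0.012, 0.190) and (0.010, 0.222) in the feeder frame, inside the tray.
  - The bottle, jar, tub and cup near the feeder look unmoved by eye. I did not measure them, and the spatula, dropper and carton were outside or at the edge of that last crop.
  - The arm was clear, about 0.22 m up.
- **Failed or disagreed:**
  - Two waiting moves were refused for missing keys, so the balls settled during camera calls instead.
  - An early two-frame comparison showed differences of up to 26 grey levels. A later averaged one showed 3 in the tray area, which I read as noise, and 8.7 elsewhere in the crop, which I did not trace (perhaps the arm).
  - The two cameras disagreed by about 3 mm on the balls' starting positions, which made no difference to the task.

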